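Load the exposure box and hold its shutter open

TASK

Set the two aluminium sample holders down (do not drop them) fully home in the nests of their shape on the exposure box - the round one in the large round nest, the bar-shaped one in the oblong nest - and let go of them. Then pull the spring-return shutter handle at the front of the box out until its pointer is level with the index mark on the rail, and keep holding it there: the job finishes with the gripper still holding the shutter at the mark. Leave the small disc and everything else on the bench where it is.

Things in the scene. Friction and masses are not known exactly. Their poses are not given: they have to be found in the camera images.
- box: fixed white exposure box with a dark nest plate on top. Origin: centre of the underside of its main block, on the bench; x horizontal, away from the shutter handle, y left, z up. Main block 140 (x) x 240 (y) x 50 high, front face at x -70; behind it (x 70 to 120) a hump 75 high. Middle nest (32 dia, y 0) holds a small disc. A rail 10 high runs at y -80 to -55 from the front face to x -195.
- round_nest (a point): centre of the floor of the large round nest: 48 dia, 8 deep, mouth bevelled 3, in the 50 mm high top of the box at box x 0, y +65; the floor is 42 mm above the bench; axes as the box
- bar_nest (a point): centre of the floor of the oblong nest: 36 (x) x 60 (y), 8 deep, mouth bevelled 3, in the 50 mm high top of the box at box x 0, y -65; the floor is 42 mm above the bench; axes as the box
- round_holder: loose aluminium holder, about 90 g: round base 44 dia x 14 high with an upright round grip stem 18 dia, from 14 to 44 high, on its centre. Origin at the centre of its underside, z up; seated, the origin is at the nest's floor. It stands on the bench on one side of the box, left or right, the other holder on the other side.
- bar_holder: loose aluminium holder, about 100 g: rectangular base 32 (x) x 56 (y) x 14 high with an upright grip block 14 (x) x 32 (y), from 14 to 44 high, on its centre. Origin at the centre of its underside, z up; seated, the origin is at the nest's floor. Fits its nest either way round (half turn).
- shutter: sliding shutter: a flat steel bar (18 wide, 19 to 25 high) out of the box's front face, ending in the upright handle plate. Pulled along -x of the box, up to 70 mm to its stop; a spring pulls it back: about 4 N to start, 1.2 N more per 10 mm. Starts closed. Origin on the bench under the plate's middle; axes as the box.
- handle (a point): middle of the top edge of the shutter's upright handle plate: 12 (box x) x 32 (box y), from 12 to 68 above the bench; 44 mm clear between plate and box front when closed
- pointer (a point): end of the shutter's thin pointer arm (14 to 19 above the bench), which runs from the plate's foot 55 mm to the right (box -y), over the rail; this point is 16.5 high; axes as the box
- mark (a point): tip of the white index clip on the rail, 16.5 above the bench; axes as the box. The shutter is at the mark when the pointer's end is level with this tip along the box's x (the tip lies 6 mm further in -y). The clip is fixed, but its place along the rail differs from start to start: 22 to 52 mm of pull.
- stub: bystander: small plain aluminium disc 28 dia x 12 high already sitting in the small middle nest of the box; origin at the centre of its underside
- jar: bystander: amber jar 56 dia x 75 high; origin at the centre of its underside
- beaker: bystander: glass beaker 66 dia x 80 high; origin at the centre of its underside
- dish: bystander: flat clear dish 88 dia x 16 high; origin at the centre of its underside
- pen: bystander: marker pen 140 x 12 x 12 lying along its x axis; origin at the centre of its underside
- slide_box: bystander: flat slide box 100 x 85 x 32; origin at the centre of its underside
- loupe: bystander: grey eye loupe 38 dia x 34 high; origin at the centre of its underside
Things that resemble listed ones, but are neither listed nor needed, are in the scene too. What is shaped like the bar_holder but brown or orange is not meant.

How it is judged (in metres and radians):
On the way, in this order (a step that is already met when the one before it is completed fails the run):
1. both holders sit fully home in their nests and are let go (horizontal distance between round_holder and round_nest below 0.004 m and z of round_holder in the frame of round_nest between -0.003 and 0.0025 m and angle between each of round_holder, bar_holder's own z axis and vertical below 0.06 rad and linear speed of each of round_holder, bar_holder below 0.02 m/s and contact force between the fingers and round_holder below 0.1 N and horizontal distance between bar_holder and bar_nest below 0.004 m and z of bar_holder in the frame of bar_nest between -0.003 and 0.0025 m and contact force between the fingers and bar_holder below 0.1 N), for 0.2 s.
2. then the fingers hold the shutter with its pointer at the mark (x of pointer in the frame of mark between -0.004 and 0.004 m and contact force between the fingers and shutter above 2 N), for 0.3 s.
At the end, for the whole second after the job is handed in: The pointer is within 4 mm of the mark along the box's x axis and still, with the fingers pressing on the shutter (over 2 N); both holders lie in their own nests (within 4 mm of the centre, resting on the floor within 2.5 mm, upright), not touched by the fingers (all of step 1 and all of step 2 and linear speed of shutter below 0.01 m/s); the arm keeps its last pose, push and grip.
It fails at once if a bystander is disturbed: moved by more than 20 mm (distance of any of stub, jar, beaker, dish, pen, slide_box, loupe from where it was at the start of the episode above 0.02 m).
It fails at once if the round_holder is dropped over its nest (let go more than 15 mm above the floor of the nest) (contact force between the fingers and round_holder below 0.05 N and horizontal distance between round_holder and round_nest below 0.03 m and z of round_holder in the frame of round_nest above 0.015 m).
It fails at once if the bar_holder is dropped over its nest (let go more than 15 mm above the floor of the nest) (contact force between the fingers and bar_holder below 0.05 N and horizontal distance between bar_holder and bar_nest below 0.03 m and z of bar_holder in the frame of bar_nest above 0.015 m).
It also fails if it takes over 64 s, if anything falls off the work surface, if the arm or the gripper's body presses on something with over 40 N, if the wrist force passes 120 N, or if a joint passes its speed limit or range.

ROBOT

A 6-joint arm with a two-finger parallel gripper is mounted at the origin on the work surface. World frame = base frame: x ahead of the robot, y to its left, z up, the work surface at z = 0. Lengths are in m, angles in degrees, forces in N, time in s.
With the tool pointing down it reaches from about 0.4 to 0.825 m from the base axis. Payload 7 kg.
Tool frame: the origin (TCP) lies on the centre line of the jaws, within the pads' length; the fingertips stand 19 mm ahead of it and the grasp point (between the pads) is the TCP (r.tips_ahead is the distance from the TCP to the fingertips, in m); z points along the fingers, y is the line along which they close (so a half turn about z gives the same grasp; the last joint's range is limited). The gripper opens to 88 mm and grips with 3 to 60 N. Pads are 19 mm wide; open, the fingers measure 130 mm over their backs; the gripper's body (78 mm by 193 mm) begins 47 mm behind the grasp point.
Start: joints at [92.825, 20.546, 0.682, 0, -70.136, -16.507], TCP at [0.16, 0.656, 0.246] pointing down, gripper open.
Joint ranges: [-176.03, 176.03], [-82.01, 121.73], [-58.28, 71.71], [-173.87, 95.51], [-174.79, -0.11], [-173.66, 173.66]. Speed limits (degrees/s): [136.94, 136.94, 172.46, 180, 180, 180].

INTERFACE

Orientations are given as [roll, pitch, yaw] about the fixed x, y, z axes, in that order (R = Rz(yaw) Ry(pitch) Rx(roll)).
In Python, from plant import r, viewer, close_job gives the robot as it stands. The module is installed in compiled form; this text tells all that it offers.
- The arm moves only by the tool arm_command, never from a script. Its arguments are lists of equal length, an entry for each row: "travel": the shift along the world's x, y, z scaled (see below), a list of three; "delta_rot": the turn, a rotation vector about the world's x, y, z scaled (see below), a list of three. In form: {"travel": [[dx, dy, dz], ...], "delta_rot": [[rx, ry, rz], ...]}. A call has 1 to 20 rows; each row is the pose to reach, as a shift and turn from the pose commanded when the call began; what a row does not reach only later rows make up. The controller multiplies each number of a shift by 0.5 m and each number of a turn by 90 degrees. A row lasts 1/8 s, in which the tool goes at most 62.5 mm and 10.7 degrees, less where a joint would pass 70% of its speed; a pose out of reach is approached as far as the arm can. A call with a number of a shift or a turn outside -1 to 1 is refused whole. A call with a gripper value outside its range is refused whole. "grip" is the opening, from 0 (shut) to 1 (fully open), set as the call begins (left out, the last holds). The fingers move at their own pace and stop on an object; "newtons" is the grip in N (left out, the last holds). Time passes only in rows, so rows that repeat a pose let the fingers close. It gives the time, the measured TCP pose, the force, the opening and the grip force at its end, in the units of the state.
- r.get_state(): the state, without advancing time (a new reading comes with each control period).
- viewer.capture(name): name is "scene" or "top" or "wrist"; returns a dict with "img" (384x512x3 uint8, red, green, blue), "camera_matrix" (3x3 intrinsics, pixels), "distortion" ([k1, k2, p1, p2, k3] as OpenCV has them; the pictures are not rectified), "R" (3x3) and "t" (3): a world point X has camera coordinates R X + t; the wrist camera has in their place "mount" (4x4, takes a point from camera to tool coordinates, whose origin is the TCP and whose axes are the flange's). Camera axes: x right, y down, z forward; pixel columns grow to the right and rows downward; lengths in m; the calibration is good to about 2 mm. A picture is of the moment at which its call begins: read the wrist's pose just before it. There is no depth.
- close_job(): hands the job in; it is judged then, once.
The state is a dict: "time_s": time; "joints": joint angles; "qd": joint speeds; "joint_torque": joint torques, N m; "tcp_pos": TCP position; "eef_rot": TCP orientation; "contact_force": force on the tool from outside, world axes, zero at the start; "moment": the same for the moment, N m; "gripper_width": finger opening in m; "gripper_force": force on a finger pad.
Only numpy, scipy, OpenCV 4.12 (cv2) and the standard library are available. Lean on these libraries where they do the work, as an engineer would, in place of code of your own. Each camera call takes 0.05 s, during which the arm holds its last target. There are 200 camera calls.

## Working session

There is one attempt and no reset: what is moved stays moved. The work goes in short steps, Python scripts to look and compute and a tool call to move; the robot and the scene stay as the last step left them, time stands still between calls to the robot, and variables do not carry over. Pictures are saved under pics/ and viewed, at most 10 in all, crops included, and the job is handed in when it is done.

Besides the shell and the picture viewer there is one more tool, called after "Emit:" by a JSON object that holds its "api" and its "payload", one argument or row to a line. arm_command: Moves the arm, as the interface text tells. Shifts and turns lie within -1 to 1; 1 stands for 0.5 m of shift or 90 degrees of turn. Its arguments: {"type":"object","properties":{"travel":{"type":"array"},"delta_rot":{"type":"array"},"grip":{"type":"number"},"newtons":{"type":"number"}},"required":["travel","delta_rot"]}

```bash
mkdir -p pics; cat > h.py <<'E'
import numpy as np, cv2, pickle
from scipy.spatial.transform import Rotation as Ro
def cap(names):
    from plant import r, viewer
    o={}
    for n in names:
        s=r.get_state(); c=viewer.capture(n); c=dict(c)
        if n=="wrist":
            T=np.eye(4);T[:3,:3]=Ro.from_euler('xyz',s['eef_rot'],degrees=True).as_matrix();T[:3,3]=s['tcp_pos']
            M=np.linalg.inv(T@np.array(c['mount'])); c['R']=M[:3,:3]; c['t']=M[:3,3]
        o[n]=c
    return o
def proj(c,P):
    P=np.atleast_2d(np.array(P,float))
    return cv2.projectPoints(P,cv2.Rodrigues(np.array(c['R']))[0],np.array(c['t'],float),np.array(c['camera_matrix']),np.array(c['distortion'],float))[0][:,0]
def ray(c,px,z):
    u=cv2.undistortPoints(np.array(px,float).reshape(-1,1,2),np.array(c['camera_matrix']),np.array(c['distortion'],float))[:,0]
    R=np.array(c['R']);C=-R.T@np.array(c['t'])
    d=np.c_[u,np.ones(len(u))]@R
    return C+d*((z-C[2])/d[:,2])[:,None]
E
python3 - <<'E'
from h import *
o=cap(["scene","top","wrist"]); pickle.dump(o,open('c0.pkl','wb'))
for n in o:
    print(n,(-np.array(o[n]['R']).T@np.array(o[n]['t'])).round(3))
a=[cv2.resize(o[n]['img'][:,:,::-1],(800,600),interpolation=cv2.INTER_CUBIC) for n in o]
for n,i in zip(o,a): cv2.imwrite(f'pics/{n}0.png',i)
from plant import r; print(r.get_state())
E
```

```text
scene [1.499 0.062 0.893]
top [0.361 0.009 1.063]
wrist [0.236 0.636 0.383]
{'time_s': 0.15, 'joints': array([ 9.28258107e+01,  2.05818984e+01,  6.43912115e-01, -1.28038554e-02,
       -7.01354065e+01, -1.65091627e+01]), 'qd': array([-0.01336147, -0.14445743,  0.19100019,  0.13363151, -0.09165185,
        0.11925953]), 'joint_torque': array([ 1.95380076e-04, -5.83275712e+01,  2.93287253e+01,  7.00104699e+00,
        8.75442987e-03, -1.11000968e-04]), 'tcp_pos': array([0.15960295, 0.65549379, 0.24483034]), 'eef_rot': array([ 1.79926212e+02, -9.31586563e-03, -1.36877044e+01]), 'contact_force': array([-0.34557194, -0.1034915 , -0.04024644]), 'moment': array([0.02428486, 0.00720414, 0.02537165]), 'gripper_force': 0.0, 'gripper_width': 0.08775282631981411}
```

View pics/scene0.png

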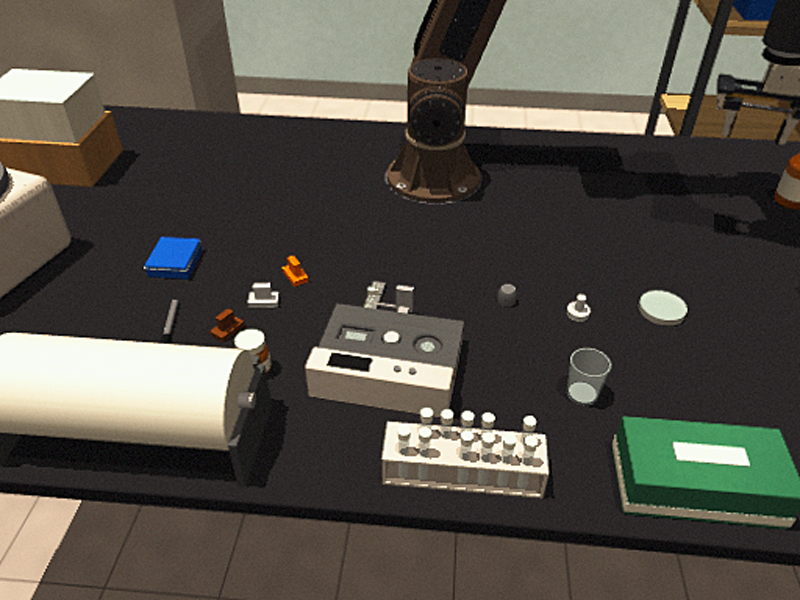

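View pics/top0.png

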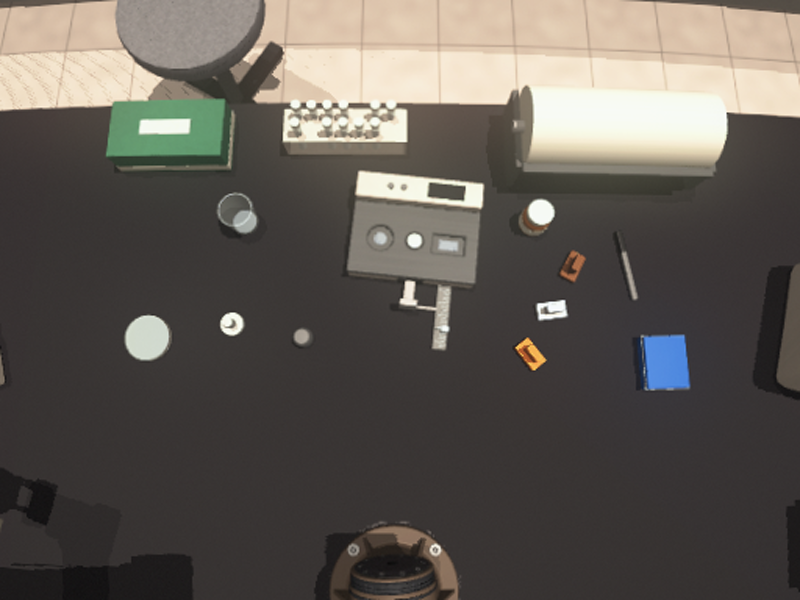

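Candidates on the top image (800 px scale). Bar: silver (552,310), brown (572,266), orange (531,354). Round: stemmed silver (232,323), loupe (302,337), stub (414,240). I choose the silver bar and the stemmed disc. I'll measure them coarsely and check a crop.

```bash
python3 - <<'E'
from h import *
o=pickle.load(open('c0.pkl','rb')); c=o['top']; s=0.64
def w(p,z): return ray(c,np.array(p)*s,z).round(4).tolist()
print('nests',w([(380,238),(414,240),(449,244)],0.046))
print('front',w([(347,274),(474,286)],0.05))
print('round stemtop',w([(231,322)],0.044),'base',w([(232,324)],0.014))
print('bar',w([(552,310)],0.02)); print('handle',w([(408,287)],.068),'rail/mark',w([(440,348),(445,328)],.0165))
print('loupe,dish,jar,beaker,orange,brown',w([(302,337),(148,338),(537,220),(238,215),(531,354),(572,266)],.01))
W=o['wrist'];print('wrist axes R',np.round(W['R'],3).tolist(),W['camera_matrix'])
i=c['img'][:,:,::-1]
a=cv2.resize(i[180:250,330:390],(480,560),interpolation=cv2.INTER_CUBIC)[:400]
b=cv2.resize(i[185:235,130:205],(600,400),interpolation=cv2.INTER_CUBIC)[:,:320]
cv2.imwrite('pics/crop.png',np.hstack([a,b]))
E
```

```text
nests [[0.6431, 0.0292, 0.046], [0.6395, -0.0353, 0.046], [0.6321, -0.1016, 0.046]]
front [[0.5723, 0.09, 0.05], [0.5507, -0.1467, 0.05]]
round stemtop [[0.4816, 0.3048, 0.044]] base [[0.4813, 0.3114, 0.014]]
bar [[0.5103, -0.3009, 0.02]]
handle [[0.5449, -0.0231, 0.068]] rail/mark [[0.4377, -0.085, 0.0165], [0.4756, -0.0949, 0.0165]]
loupe,dish,jar,beaker,orange,brown [[0.4579, 0.1768, 0.01], [0.4532, 0.4763, 0.01], [0.6926, -0.2824, 0.01], [0.6996, 0.3129, 0.01], [0.4269, -0.2595, 0.01], [0.5992, -0.3481, 0.01]]
wrist axes R [[-0.237, -0.972, 0.001], [-0.93, 0.227, 0.289], [-0.281, 0.067, -0.957]] [[283.68619112   0.         255.91628365]
 [  0.         283.68619112 196.52658985]
 [  0.           0.           1.        ]]
```

View pics/crop.png

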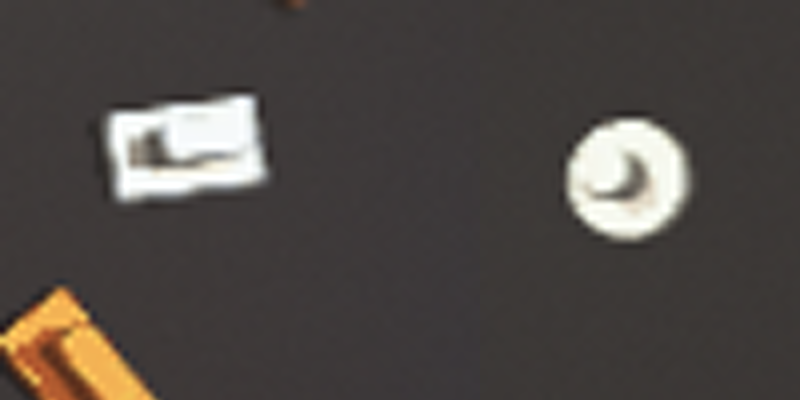

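The crop shows the silver bar holder with its block, lit side up (≈552,310), and the round holder with its stem (≈232,323). The orange and brown decoys are separate. Next I hover over the round holder with the jaws along box x.

Emit:
{"api": "arm_command", "payload": {
  "travel": [
    [0.64,-0.69,-0.09],
    [0.64,-0.69,-0.09],
    [0.64,-0.69,-0.09],
    [0.64,-0.69,-0.09],
    [0.64,-0.69,-0.09],
    [0.64,-0.69,-0.09],
    [0.64,-0.69,-0.09],
    [0.64,-0.69,-0.09],
    [0.64,-0.69,-0.09],
    [0.64,-0.69,-0.09],
    [0.64,-0.69,-0.09]
  ],
  "delta_rot": [
    [0,0,-0.9],
    [0,0,-0.9],
    [0,0,-0.9],
    [0,0,-0.9],
    [0,0,-0.9],
    [0,0,-0.9],
    [0,0,-0.9],
    [0,0,-0.9],
    [0,0,-0.9],
    [0,0,-0.9],
    [0,0,-0.9]
  ],
  "grip": 0.5,
  "newtons": 30
}}

```text
time_s: 1.52
tcp_pos: [0.4792, 0.3116, 0.2007]
eef_rot: [-180.0, 0.0, -94.6]
contact_force: [0.0, 0.4, -0.1]
gripper_width: 0.0439
gripper_force: 0.0
```

```bash
python3 - <<'E'
from h import *
o=cap(["wrist"]); pickle.dump(o,open('c1.pkl','wb'));c=o['wrist']
g=cv2.cvtColor(c['img'],cv2.COLOR_RGB2GRAY)
n,l,st,ce=cv2.connectedComponentsWithStats((g>150).astype(np.uint8))
for k in range(1,n):
    if st[k,4]>150: print(st[k],ce[k].round(1),ray(c,ce[k],.014).round(4))
cv2.imwrite('pics/w1.png',cv2.resize(c['img'][:,:,::-1],(768,576)))
E
```

```text
[ 247   30   35   37 1019] [264.1  48.3] [[0.4597 0.1701 0.014 ]]
[ 204  139   77   62 2811] [245.4 172.2] [[0.491  0.2999 0.014 ]]
[   0  161  107  113 6613] [ 46.1 205.4] [[0.7406 0.3211 0.014 ]]
[ 473  229   39   42 1205] [494.  247.1] [[0.1771 0.424  0.014 ]]
[182 231  31  34 764] [195.8 247.1] [[0.5626 0.3913 0.014 ]]
[300 230  31  35 765] [315.9 247.2] [[0.4107 0.4035 0.014 ]]
[ 167  255  178   72 6396] [262.7 289.3] [[0.4825 0.4602 0.014 ]]
[   0  267   62   57 2303] [ 31.1 299.3] [[0.8055 0.4546 0.014 ]]
[ 451  267   61   57 2259] [480.6 299.3] [[0.1816 0.5043 0.014 ]]
[  17  357  323   27 7733] [181.1 371.2] [[0.6155 0.5953 0.014 ]]
[439 378  48   6 251] [463.4 380.7] [[0.1816 0.6567 0.014 ]]
```

View pics/w1.png

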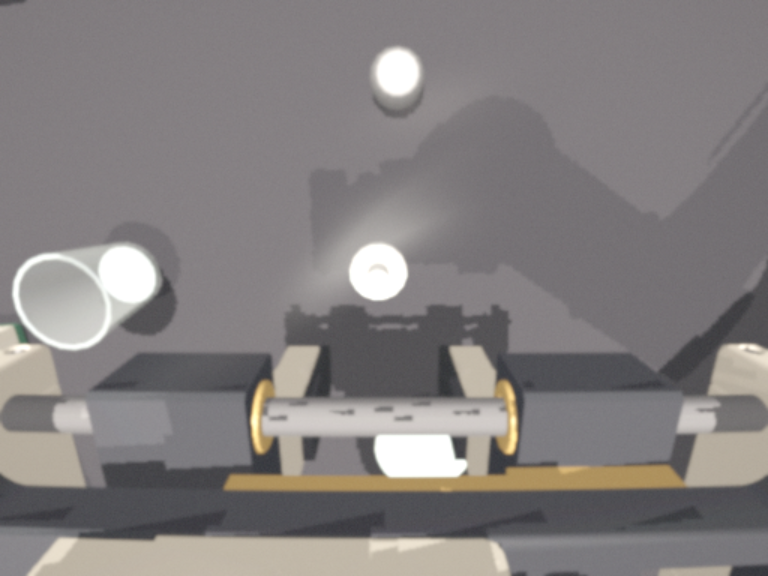

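The holder's disc is at (378,271) in this view, and the reflection on the bench inflates the blob. I'll threshold higher.

```bash
python3 - <<'E'
from h import *
c=pickle.load(open('c1.pkl','rb'))['wrist']
g=cv2.cvtColor(c['img'],cv2.COLOR_RGB2GRAY)
for th in (185,205,225):
    m=(g>th).astype(np.uint8); m[:150]=0;m[215:]=0;m[:,:215]=0;m[:,300:]=0
    k=max(cv2.findContours(m,cv2.RETR_EXTERNAL,cv2.CHAIN_APPROX_NONE)[0],key=len)
    e=cv2.fitEllipse(k); print(th,e,ray(c,e[0],.012).round(4))
for P in ([.481,.304,.014],):
    a=np.linspace(0,6.283,60,endpoint=False); q=proj(c,np.c_[P[0]+.022*np.cos(a),P[1]+.022*np.sin(a),a*0+.014]).astype(np.float32); print(cv2.fitEllipse(q))
E
```

```text
185 ((251.5558319091797, 180.36181640625), (38.65693664550781, 38.76499557495117), 125.49614715576172) [[0.4847 0.3107 0.012 ]]
205 ((251.64111328125, 180.6609649658203), (37.45182418823242, 38.06521987915039), 101.64254760742188) [[0.4846 0.3111 0.012 ]]
225 ((251.611572265625, 180.75485229492188), (36.85841751098633, 37.384403228759766), 98.40899658203125) [[0.4847 0.3112 0.012 ]]
((254.198486328125, 174.597412109375), (36.80280685424805, 37.60321044921875), 92.6231460571289)
```

Emit:
{"api": "arm_command", "payload": {
  "travel": [
    [0.01,0,-0.1],
    [0.01,0,-0.2],
    [0.01,0,-0.27],
    [0.01,0,-0.3],
    [0.01,0,-0.33],
    [0.01,0,-0.33],
    [0.01,0,-0.33]
  ],
  "delta_rot": [
    [0,0,0],
    [0,0,0],
    [0,0,0],
    [0,0,0],
    [0,0,0],
    [0,0,0],
    [0,0,0]
  ]
}}

```text
time_s: 2.45
tcp_pos: [0.4852, 0.3115, 0.0367]
eef_rot: [-179.9, 0.1, -94.7]
contact_force: [-0.3, -0.2, 0.7]
gripper_width: 0.0439
gripper_force: 0.0
```

Emit:
{"api": "arm_command", "payload": {
  "travel": [
    [0,0,0],
    [0,0,0],
    [0,0,0],
    [0,0,0],
    [0,0,0],
    [0,0,0]
  ],
  "delta_rot": [
    [0,0,0],
    [0,0,0],
    [0,0,0],
    [0,0,0],
    [0,0,0],
    [0,0,0]
  ],
  "grip": 0,
  "newtons": 30
}}

```text
time_s: 3.2
tcp_pos: [0.4847, 0.3109, 0.0358]
eef_rot: [-180.0, 0.0, -94.7]
contact_force: [-2.2, -1.5, 4.4]
gripper_width: 0.0172
gripper_force: 30.0
```

Emit:
{"api": "arm_command", "payload": {
  "travel": [
    [0,0,0.08],
    [0,0,0.2],
    [0.05,-0.1,0.32],
    [0.12,-0.2,0.37],
    [0.18,-0.3,0.37],
    [0.23,-0.4,0.37],
    [0.23,-0.42,0.37],
    [0.23,-0.42,0.37],
    [0.23,-0.42,0.37]
  ],
  "delta_rot": [
    [0,0,0],
    [0,0,0],
    [0,0,0],
    [0,0,0],
    [0,0,0],
    [0,0,0],
    [0,0,0],
    [0,0,0],
    [0,0,0]
  ]
}}

```text
time_s: 4.32
tcp_pos: [0.5993, 0.1015, 0.2202]
eef_rot: [180.0, 0.0, -94.7]
contact_force: [0.3, 0.1, -0.6]
gripper_width: 0.0169
gripper_force: 30.0
```

```bash
python3 - <<'E'
from h import *
o=cap(["wrist"]); pickle.dump(o,open('c2.pkl','wb'));c=o['wrist']
cv2.imwrite('pics/w2.png',cv2.resize(c['img'][:,:,::-1],(800,600),interpolation=cv2.INTER_CUBIC))
E
```

```text
(no output)
```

View pics/w2.png

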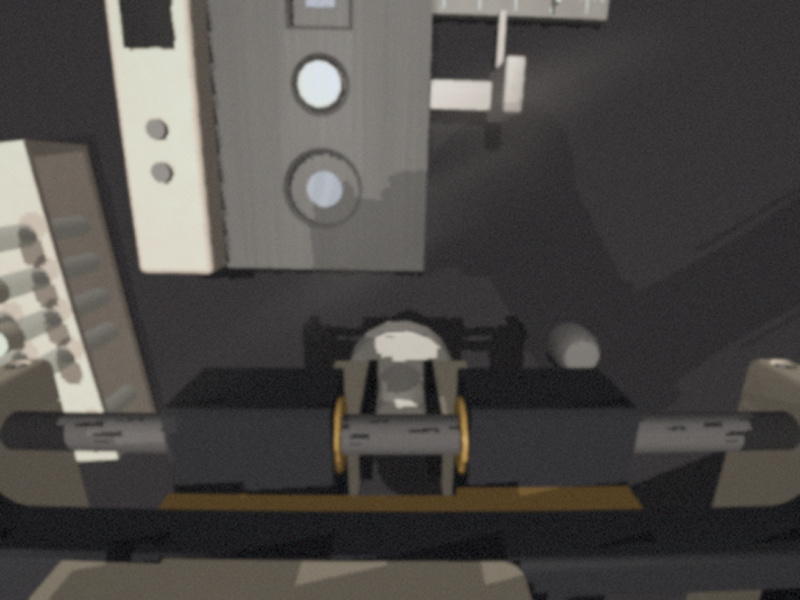

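Seen here (800 px scale): round nest mouth centre (323,189) with r ≈ 38, stub top (320,83), front-left corner (424,270), handle plate top (514,83), held round base arc topmost at (400,320). Now the precise fit.

```bash
python3 - <<'E'
from h import *
c=pickle.load(open('c2.pkl','rb'))['wrist']; s=.64
w=lambda p,z: ray(c,np.array(p)*s,z).round(4)
print('mouth',w([(323,189)],.05),'stub',w([(320,83)],.05),'handle top',w([(514,83)],.068))
print('corner',w([(424,270)],.05)); f=w([(431,10),(428,140),(425,255)],.05);print(f)
print('yaw',[np.degrees(np.arctan2(-(a-b)[0],(a-b)[1])) for a,b in ((f[2],f[0]),(f[1],f[0]))])
# hump/nest plate far-left corner and circle prediction
T=np.array([.5993,.1015,.2202]); a=np.linspace(0,6.283,72)
for dz in (.014,0):
  q=proj(c,np.c_[T[0]+.022*np.cos(a),T[1]+.022*np.sin(a),a*0+T[2]-.0358+dz])/s
  i=q[:,1].argmin(); print('held pred top',q[i].round(1),'x range',q[:,0].min().round(1),q[:,0].max().round(1))
g=cv2.cvtColor(c['img'],cv2.COLOR_RGB2GRAY)
# refine mouth: compare circle gradient over centre/radius
G=cv2.GaussianBlur(g.astype(np.float32),(0,0),.8)
def samp(x,y,r,z):
  q=proj(c,np.c_[x+r*np.cos(a),y+r*np.sin(a),a*0+z]).astype(np.float32); return cv2.remap(G,q[:,0].copy(),q[:,1].copy(),cv2.INTER_LINEAR).ravel()
m=w([(323,189)],.05)[0]; best=[]
for dx in np.arange(-.006,.0061,.0005):
  for dy in np.arange(-.006,.0061,.0005):
    for r in (.026,.027,.028):
      d=samp(m[0]+dx,m[1]+dy,r+.0015,.05)-samp(m[0]+dx,m[1]+dy,r-.0015,.05)
      best.append((np.abs(d).mean(),m[0]+dx,m[1]+dy,r))
best.sort(reverse=True); print(np.round(best[:6],4))
E
```

```text
mouth [[0.6456 0.0281 0.05  ]] stub [[ 0.6392 -0.0374  0.05  ]] handle top [[ 0.5205 -0.0245  0.068 ]]
corner [[0.5814 0.0894 0.05  ]]
[[ 0.5661 -0.0729  0.05  ]
 [ 0.573   0.0028  0.05  ]
 [ 0.58    0.0787  0.05  ]]
yaw [np.float64(-5.238725368351415), np.float64(-5.208077258956595)]
held pred top [401.9 329.6] x range 345.0 455.5
held pred top [401.8 318.1] x range 348.9 451.6
[[22.2021  0.6456  0.0281  0.027 ]
 [22.1306  0.6461  0.0281  0.027 ]
 [21.9104  0.6456  0.0286  0.027 ]
 [21.764   0.6461  0.0286  0.027 ]
 [21.5817  0.6456  0.0276  0.027 ]
 [21.5144  0.6461  0.0276  0.027 ]]
```

Emit:
{"api": "arm_command", "payload": {
  "travel": [
    [0.05,-0.08,0],
    [0.093,-0.147,0],
    [0.093,-0.147,-0.07],
    [0.093,-0.147,-0.14],
    [0.093,-0.147,-0.21],
    [0.093,-0.147,-0.21],
    [0.093,-0.147,-0.21]
  ],
  "delta_rot": [
    [0,0,0],
    [0,0,0],
    [0,0,0],
    [0,0,0],
    [0,0,0],
    [0,0,0],
    [0,0,0]
  ]
}}

```text
time_s: 5.25
tcp_pos: [0.647, 0.0283, 0.117]
eef_rot: [-179.9, 0.0, -94.6]
contact_force: [-0.1, -1.3, 0.2]
gripper_width: 0.0168
gripper_force: 30.0
```

Emit:
{"api": "arm_command", "payload": {
  "travel": [
    [0,0,-0.02],
    [0,0,-0.04],
    [0,0,-0.05],
    [0,0,-0.06],
    [0,0,-0.065],
    [0,0,-0.07],
    [0,0,-0.07]
  ],
  "delta_rot": [
    [0,0,0],
    [0,0,0],
    [0,0,0],
    [0,0,0],
    [0,0,0],
    [0,0,0],
    [0,0,0]
  ]
}}

```text
time_s: 6.12
tcp_pos: [0.6461, 0.0273, 0.0805]
eef_rot: [180.0, -0.0, -94.7]
contact_force: [0.6, 0.5, 0.1]
gripper_width: 0.0176
gripper_force: 30.0
```

Emit:
{"api": "arm_command", "payload": {
  "travel": [
    [0,0,-0.002],
    [0,0,-0.004],
    [0,0,-0.006],
    [0,0,-0.006],
    [0,0,-0.006]
  ],
  "delta_rot": [
    [0,0,0],
    [0,0,0],
    [0,0,0],
    [0,0,0],
    [0,0,0]
  ]
}}

```text
time_s: 6.75
tcp_pos: [0.6463, 0.0274, 0.0779]
eef_rot: [-180.0, 0.0, -94.7]
contact_force: [-1.3, -0.1, 4.6]
gripper_width: 0.0171
gripper_force: 30.0
```

Emit:
{"api": "arm_command", "payload": {
  "travel": [
    [0,0,0],
    [0,0,0],
    [0,0,0],
    [0,0,0.06],
    [0,0,0.16],
    [0,0,0.25],
    [0,0,0.25]
  ],
  "delta_rot": [
    [0,0,0],
    [0,0,0],
    [0,0,0],
    [0,0,0],
    [0,0,0],
    [0,0,0],
    [0,0,0]
  ],
  "grip": 0.45
}}

```text
time_s: 7.62
tcp_pos: [0.6484, 0.0277, 0.2072]
eef_rot: [-179.6, 0.1, -94.7]
contact_force: [-0.3, -0.1, -0.2]
gripper_width: 0.0397
gripper_force: 0.0
```

Emit:
{"api": "arm_command", "payload": {
  "travel": [
    [-0.05,-0.11,0],
    [-0.1,-0.22,0],
    [-0.15,-0.33,0],
    [-0.2,-0.44,0],
    [-0.25,-0.55,0],
    [-0.27,-0.65,0],
    [-0.27,-0.65,0],
    [-0.27,-0.65,0],
    [-0.27,-0.65,0]
  ],
  "delta_rot": [
    [0,0,0],
    [0,0,0],
    [0,0,0],
    [0,0,0],
    [0,0,0],
    [0,0,0],
    [0,0,0],
    [0,0,0],
    [0,0,0]
  ]
}}

```text
time_s: 8.75
tcp_pos: [0.5114, -0.2968, 0.2022]
eef_rot: [180.0, 0.0, -94.6]
contact_force: [-0.2, -0.2, -0.6]
gripper_width: 0.0393
gripper_force: 0.0
```

```bash
python3 - <<'E'
from h import *
o=cap(["wrist"]); pickle.dump(o,open('c3.pkl','wb'));c=o['wrist']
print((-c['R'].T@c['t']).round(4))
i=c['img'][110:260,130:380,::-1]
cv2.imwrite('pics/w3.png',cv2.resize(i,(750,450),interpolation=cv2.INTER_CUBIC))
g=cv2.cvtColor(c['img'],cv2.COLOR_RGB2HSV)
m=((g[...,2]>150)&(g[...,1]<60)).astype(np.uint8)
n,l,st,ce=cv2.connectedComponentsWithStats(m)
for k in range(1,n):
    if st[k,4]>300 and ce[k][1]<280: print(st[k],ce[k].round(1),ray(c,ce[k],.014).round(4))
E
```

```text
[ 0.505  -0.3761  0.3405]
[ 129   11   92   39 1282] [174.6  30. ] [[ 0.5826 -0.4638  0.014 ]]
[ 194  127  103   75 4109] [246.7 166.7] [[ 0.5211 -0.3145  0.014 ]]
[ 85 186  52  50 683] [119.5 202.4] [[ 0.68   -0.2834  0.014 ]]
[  60  202   55   49 1865] [ 85.  224.7] [[ 0.7308 -0.2579  0.014 ]]
[   0  207   40   67 1320] [ 16.6 245.7] [[ 0.8316 -0.2355  0.014 ]]
[ 472  228   40   44 1234] [493.8 247. ] [[ 0.208  -0.1833  0.014 ]]
[188 231  28  34 729] [200.7 246.8] [[ 0.5888 -0.2164  0.014 ]]
[296 231  28  35 732] [311.  246.9] [[ 0.4487 -0.2049  0.014 ]]
[ 75 263  32  21 361] [ 91.8 272.5] [[ 0.7399 -0.1896  0.014 ]]
```

View pics/w3.png

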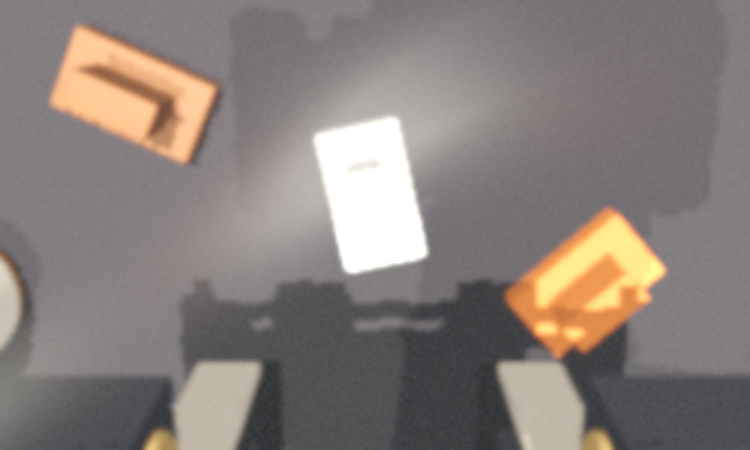

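The crop shows the silver bar between the brown decoy (left) and the orange one (right). Its base corners are at (315,135), (398,117), (428,255) and (347,272).

```bash
python3 - <<'E'
from h import *
c=pickle.load(open('c3.pkl','rb'))['wrist']
g=cv2.cvtColor(c['img'],cv2.COLOR_RGB2GRAY)
m=(g>215).astype(np.uint8); m[:140]=0;m[215:]=0;m[:,:225]=0;m[:,285:]=0
k=max(cv2.findContours(m,cv2.RETR_EXTERNAL,cv2.CHAIN_APPROX_NONE)[0],key=len)
P=np.array([(315,135),(398,117),(428,255),(347,272)])/3+[130,110]
for q in (P,cv2.boxPoints(cv2.minAreaRect(k))):
    W=ray(c,q,.013)[:,:2]; print(W.round(4).tolist(),W.mean(0).round(4),[np.linalg.norm(W[i]-W[i-1]).round(4) for i in range(4)])
    for i in range(4):
        d=W[i]-W[i-1]; print(np.degrees(np.arctan2(d[1],d[0])).round(1),end=' ')
    print()
E
```

```text
[[0.5334, -0.3291], [0.501, -0.3334], [0.4931, -0.2774], [0.5261, -0.2729]] [ 0.5134 -0.3032] [np.float64(0.0567), np.float64(0.0327), np.float64(0.0565), np.float64(0.0334)]
-82.7 -172.4 98.0 7.8 
[[0.535, -0.3305], [0.5013, -0.3348], [0.4934, -0.2771], [0.5288, -0.2722]] [ 0.5146 -0.3037] [np.float64(0.0585), np.float64(0.034), np.float64(0.0581), np.float64(0.0357)]
-83.9 -172.7 97.8 7.9
```

Emit:
{"api": "arm_command", "payload": {
  "travel": [
    [0.004,-0.012,-0.05],
    [0.004,-0.012,-0.12],
    [0.004,-0.012,-0.2],
    [0.004,-0.012,-0.27],
    [0.004,-0.012,-0.3],
    [0.004,-0.012,-0.33],
    [0.004,-0.012,-0.33],
    [0.004,-0.012,-0.33]
  ],
  "delta_rot": [
    [0,0,0.1],
    [0,0,0.138],
    [0,0,0.138],
    [0,0,0.138],
    [0,0,0.138],
    [0,0,0.138],
    [0,0,0.138],
    [0,0,0.138]
  ]
}}

```text
time_s: 9.8
tcp_pos: [0.5139, -0.3038, 0.0386]
eef_rot: [-179.9, -0.0, -82.2]
contact_force: [0.3, 0.8, 0.4]
gripper_width: 0.0395
gripper_force: 0.0
```

Emit:
{"api": "arm_command", "payload": {
  "travel": [
    [0,0,0],
    [0,0,0],
    [0,0,0],
    [0,0,0],
    [0,0,0],
    [0,0,0]
  ],
  "delta_rot": [
    [0,0,0],
    [0,0,0],
    [0,0,0],
    [0,0,0],
    [0,0,0],
    [0,0,0]
  ],
  "grip": 0,
  "newtons": 30
}}

```text
time_s: 10.55
tcp_pos: [0.5134, -0.3038, 0.0379]
eef_rot: [-180.0, -0.0, -82.3]
contact_force: [-0.5, 0.6, 4.4]
gripper_width: 0.0139
gripper_force: 30.0
```

Emit:
{"api": "arm_command", "payload": {
  "travel": [
    [0,0,0.08],
    [0,0,0.2],
    [0.03,0.1,0.32],
    [0.06,0.2,0.365],
    [0.09,0.3,0.365],
    [0.11,0.4,0.365],
    [0.133,0.5,0.365],
    [0.133,0.568,0.365],
    [0.133,0.568,0.365],
    [0.133,0.568,0.365]
  ],
  "delta_rot": [
    [0,0,0],
    [0,0,0],
    [0,0,-0.05],
    [0,0,-0.1],
    [0,0,-0.143],
    [0,0,-0.143],
    [0,0,-0.143],
    [0,0,-0.143],
    [0,0,-0.143],
    [0,0,-0.143]
  ]
}}

```text
time_s: 11.8
tcp_pos: [0.5793, -0.0198, 0.2196]
eef_rot: [179.9, -0.0, -95.1]
contact_force: [-0.1, -0.2, -1.0]
gripper_width: 0.014
gripper_force: 30.0
```

```bash
python3 - <<'E'
from h import *
from plant import r
o=cap(["wrist"]); pickle.dump(o,open('c4.pkl','wb'));c=o['wrist']; s=r.get_state(); print(s['tcp_pos'],s['eef_rot'])
cv2.imwrite('pics/w4.png',cv2.resize(c['img'][:,:,::-1],(800,600),interpolation=cv2.INTER_CUBIC))
E
```

```text
[ 0.57939175 -0.02019662  0.21972246] [ 1.79961245e+02 -1.21984693e-02 -9.51519284e+01]
```

View pics/w4.png

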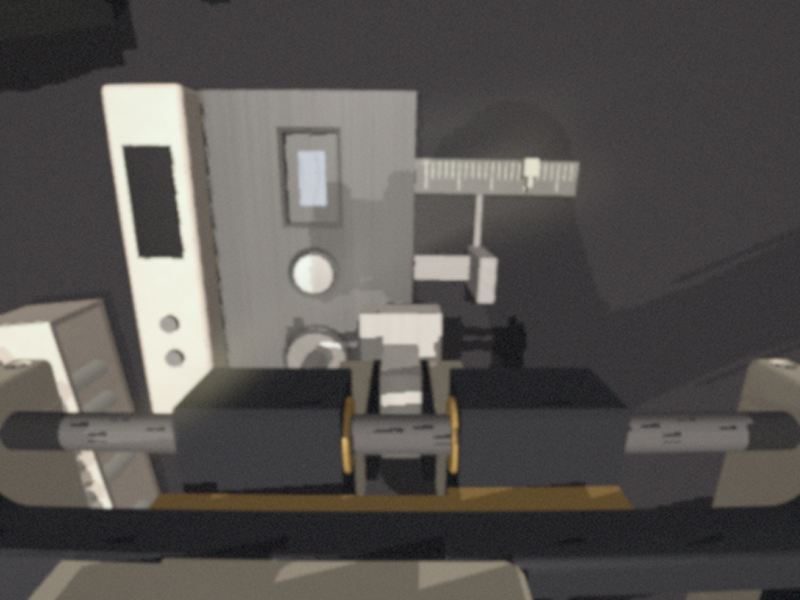

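Seen here: oblong nest mouth corners (279,127), (341,127), (340,227), (284,227). Pointer end (479,194), clip tip ≈(530,187), handle top ≈(490,276), front-right corner (417,92). The round holder sits in its nest.

```bash
python3 - <<'E'
from h import *
c=pickle.load(open('c4.pkl','rb'))['wrist']; s=.64
w=lambda p,z: ray(c,np.array(p)*s,z).round(4)
q=w([(279,127),(341,127),(341,227),(283,227)],.05); print(q.tolist(),q.mean(0))
print('corner',w([(417,92)],.05)); cor=w([(417,92)],.05)[0]
y=np.radians(-5.2);ex=np.array([np.cos(y),np.sin(y)]);ey=np.array([-ex[1],ex[0]])
print('nest from corner',cor[:2]+.07*ex+.055*ey,'from round',np.array([.6458,.0282])-.13*ey)
N=np.array([.6340,-.1015]);O=N+.065*ey
f=lambda p,z:[np.round([(v[:2]-O)@ex,(v[:2]-O)@ey],4).tolist() for v in w(p,z)]
print('box coords: pointer',f([(479,194)],.0165),'clip tip',f([(530,187)],.0165),'handle',f([(490,276)],.068),'stub',f([(314,272)],.05),'bar end',f([(470,267)],.025))
# held bar prediction
T=np.array([.5794,-.0202,.2197-.0379]); 
for z in (0,.014):
  P=[np.r_[T[:2]+a*ex+b*ey,T[2]+z] for a,b in((.016,-.028),(-.016,-.028))]; print('held',(proj(c,P)/s).round(1).tolist())
i=c['img'][90:205,250:385,::-1]; cv2.imwrite('pics/w4c.png',cv2.resize(i,None,fx=5.2,fy=5.2,interpolation=cv2.INTER_CUBIC))
E
```

```text
[[0.6483, -0.1353, 0.05], [0.608, -0.1314, 0.05], [0.6161, -0.0672, 0.05], [0.6561, -0.0709, 0.05]] [ 0.632125 -0.1012    0.05    ]
corner [[ 0.5571 -0.1479  0.05  ]]
nest from corner [ 0.6317967  -0.09947064] from round [ 0.63401776 -0.10126497]
box coords: pointer [[-0.1209, -0.0533]] clip tip [[-0.1588, -0.0587]] handle [[-0.122, -0.0021]] stub [[-0.0006, -0.0008]] bar end [[-0.1152, 0.0006]]
held [[361.5, 301.8], [438.9, 301.9]]
held [[358.5, 312.0], [441.9, 312.1]]
```

View pics/w4c.png

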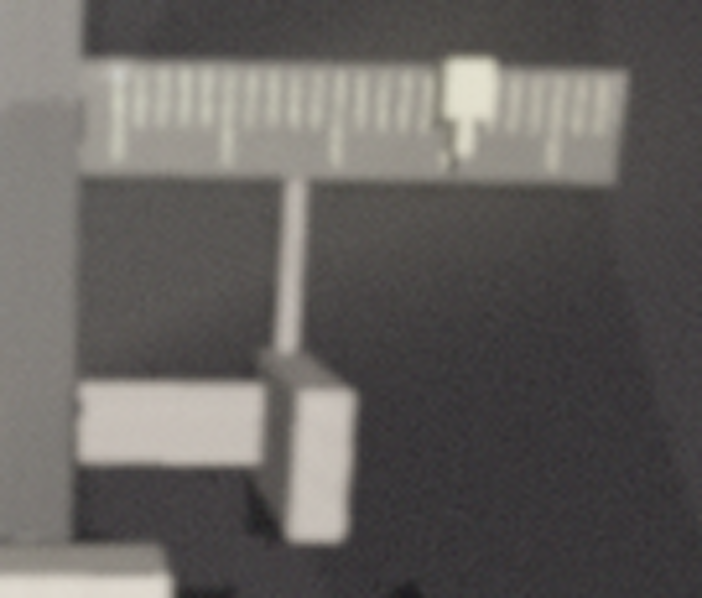

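Emit:
{"api": "arm_command", "payload": {
  "travel": [
    [0.06,-0.09,0],
    [0.107,-0.162,0],
    [0.107,-0.162,-0.07],
    [0.107,-0.162,-0.14],
    [0.107,-0.162,-0.21],
    [0.107,-0.162,-0.21],
    [0.107,-0.162,-0.21]
  ],
  "delta_rot": [
    [0,0,0],
    [0,0,0],
    [0,0,0],
    [0,0,0],
    [0,0,0],
    [0,0,0],
    [0,0,0]
  ]
}}

```text
time_s: 12.72
tcp_pos: [0.6339, -0.1015, 0.1164]
eef_rot: [-179.9, -0.0, -95.2]
contact_force: [0.6, -0.2, -0.2]
gripper_width: 0.0134
gripper_force: 30.0
```

Emit:
{"api": "arm_command", "payload": {
  "travel": [
    [0,0,-0.02],
    [0,0,-0.035],
    [0,0,-0.045],
    [0,0,-0.055],
    [0,0,-0.06],
    [0,0,-0.06],
    [0,0,-0.06]
  ],
  "delta_rot": [
    [0,0,0],
    [0,0,0],
    [0,0,0],
    [0,0,0],
    [0,0,0],
    [0,0,0],
    [0,0,0]
  ]
}}

```text
time_s: 13.6
tcp_pos: [0.6333, -0.1007, 0.0853]
eef_rot: [-180.0, -0.0, -95.1]
contact_force: [-0.3, -0.3, -0.8]
gripper_width: 0.0134
gripper_force: 30.0
```

Emit:
{"api": "arm_command", "payload": {
  "travel": [
    [0,0,-0.003],
    [0,0,-0.006],
    [0,0,-0.009],
    [0,0,-0.011],
    [0,0,-0.012],
    [0,0,-0.012]
  ],
  "delta_rot": [
    [0,0,0],
    [0,0,0],
    [0,0,0],
    [0,0,0],
    [0,0,0],
    [0,0,0]
  ]
}}

```text
time_s: 14.35
tcp_pos: [0.6331, -0.1007, 0.0799]
eef_rot: [-180.0, -0.0, -95.1]
contact_force: [-2.4, 0.9, 5.5]
gripper_width: 0.0134
gripper_force: 30.0
```

Emit:
{"api": "arm_command", "payload": {
  "travel": [
    [0,0,0],
    [0,0,0],
    [0,0,0],
    [0,0,0.06],
    [0,0,0.16],
    [0,0,0.24],
    [-0.1,0.07,0.24],
    [-0.2,0.14,0.24],
    [-0.228,0.151,0.24],
    [-0.228,0.151,0.24],
    [-0.228,0.151,0.24]
  ],
  "delta_rot": [
    [0,0,0],
    [0,0,0],
    [0,0,0],
    [0,0,0],
    [0,0,0],
    [0,0,0],
    [0,0,0],
    [0,0,0],
    [0,0,0],
    [0,0,0],
    [0,0,0]
  ],
  "grip": 0.45
}}

```text
time_s: 15.72
tcp_pos: [0.5202, -0.0254, 0.1992]
eef_rot: [-180.0, -0.0, -95.1]
contact_force: [-0.5, 0.5, 0.1]
gripper_width: 0.0394
gripper_force: 0.0
```

```bash
python3 - <<'E'
from h import *
o=cap(["wrist"]); pickle.dump(o,open('c5.pkl','wb'));c=o['wrist']
cv2.imwrite('pics/w5.png',cv2.resize(c['img'][:,:,::-1],(800,600),interpolation=cv2.INTER_CUBIC))
E
```

```text
(no output)
```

View pics/w5.png

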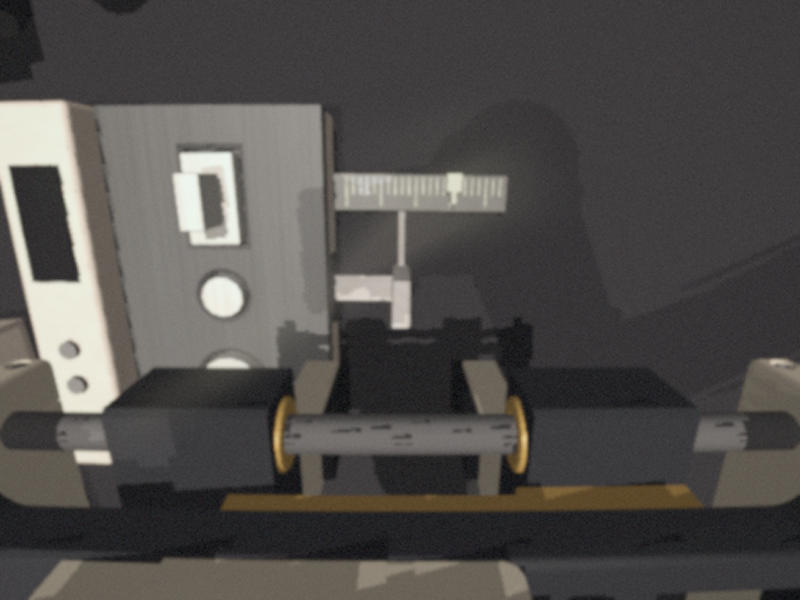

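The bar sits in its nest at (211,197). Handle top centre ≈(401,302), pointer end (402,212), clip tip (454,203).

```bash
python3 - <<'E'
from h import *
c=pickle.load(open('c5.pkl','rb'))['wrist']; s=.64
w=lambda p,z: ray(c,np.array(p)*s,z).round(4)
y=np.radians(-5.2);ex=np.array([np.cos(y),np.sin(y)])
print('handle',w([(401,302)],.068)); p,m=w([(402,212),(454,203)],.0165); print(p,m,(m-p)[:2]@ex)
# seated holders: predicted base-top outlines vs. image
ey=np.array([-ex[1],ex[0]]);N=np.array([.6331,-.1007])
print('bar base top pred',(proj(c,[np.r_[N+a*ex+b*ey,.056] for a,b in((.016,-.028),(-.016,-.028),(-.016,.028),(.016,.028))])/s).round(0).tolist())
E
```

```text
handle [[ 0.5198 -0.0266  0.068 ]]
[ 0.5144 -0.0781  0.0165] [ 0.4772 -0.081   0.0165] -0.036784065145940494
bar base top pred [[178.0, 152.0], [230.0, 151.0], [239.0, 243.0], [190.0, 243.0]]
```

Emit:
{"api": "arm_command", "payload": {
  "travel": [
    [0,-0.002,-0.08],
    [0,-0.002,-0.16],
    [0,-0.002,-0.22],
    [0,-0.002,-0.26],
    [0,-0.002,-0.29],
    [0,-0.002,-0.29],
    [0,-0.002,-0.29]
  ],
  "delta_rot": [
    [0,0,0],
    [0,0,0],
    [0,0,0],
    [0,0,0],
    [0,0,0],
    [0,0,0],
    [0,0,0]
  ]
}}

```text
time_s: 16.65
tcp_pos: [0.5198, -0.0262, 0.0546]
eef_rot: [-180.0, 0.0, -95.1]
contact_force: [0.9, 0.4, 0.8]
gripper_width: 0.0395
gripper_force: 0.0
```

Emit:
{"api": "arm_command", "payload": {
  "travel": [
    [0,0,0],
    [0,0,0],
    [0,0,0],
    [0,0,0],
    [0,0,0],
    [0,0,0]
  ],
  "delta_rot": [
    [0,0,0],
    [0,0,0],
    [0,0,0],
    [0,0,0],
    [0,0,0],
    [0,0,0]
  ],
  "grip": 0,
  "newtons": 40
}}

```text
time_s: 17.4
tcp_pos: [0.5199, -0.0261, 0.0544]
eef_rot: [-179.9, 0.0, -95.1]
contact_force: [2.4, -1.8, 1.3]
gripper_width: 0.0117
gripper_force: 40.0
```

Emit:
{"api": "arm_command", "payload": {
  "travel": [
    [-0.01,0.001,0],
    [-0.025,0.002,0],
    [-0.04,0.004,0],
    [-0.055,0.005,0],
    [-0.065,0.006,0],
    [-0.074,0.007,0],
    [-0.074,0.007,0],
    [-0.074,0.007,0]
  ],
  "delta_rot": [
    [0,0,0],
    [0,0,0],
    [0,0,0],
    [0,0,0],
    [0,0,0],
    [0,0,0],
    [0,0,0],
    [0,0,0]
  ]
}}

```text
time_s: 18.4
tcp_pos: [0.4837, -0.0224, 0.0544]
eef_rot: [-179.8, 0.0, -95.1]
contact_force: [7.4, -3.0, -3.0]
gripper_width: 0.012
gripper_force: 40.0
```

```bash
python3 - <<'E'
from h import *
from plant import r
o=cap(["wrist","top"]); pickle.dump(o,open('c6.pkl','wb'));c=o['wrist']; s=r.get_state(); print(s['tcp_pos'],s['gripper_force'],s['contact_force'])
pm=proj(c,[.477,-.08,.0165])[0];print(pm)
a=cv2.resize(c['img'][:,:,::-1],(512,384))
u,v=np.clip(pm.astype(int),40,[470,340]); 
b=cv2.resize(c['img'][v-40:v+40,u-30:u+30,::-1],(288,384),interpolation=cv2.INTER_CUBIC)
print(u-30,v-40); cv2.imwrite('pics/w6.png',np.hstack([a,b]))
E
```

```text
[ 0.48381633 -0.02238148  0.05444516] 40.006672739982605 [ 7.609642   -2.93829716 -2.38304098]
[259.02622027 147.12803901]
229 107
```

View pics/w6.png

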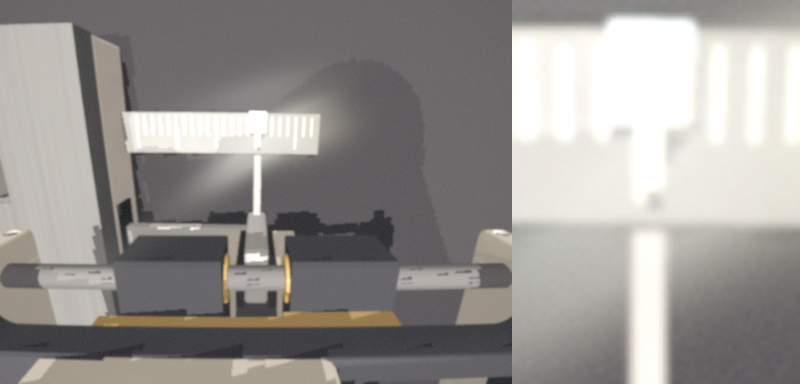

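The pointer (x≈649 in the crop) is in line with the clip tip (x≈650), which is under 0.5 mm off. The grip holds at 40 N. I'll dwell, then hand in.

Emit:
{"api": "arm_command", "payload": {
  "travel": [
    [0,0,0],
    [0,0,0],
    [0,0,0],
    [0,0,0]
  ],
  "delta_rot": [
    [0,0,0],
    [0,0,0],
    [0,0,0],
    [0,0,0]
  ]
}}

```text
time_s: 19.0
tcp_pos: [0.4838, -0.0224, 0.0544]
eef_rot: [-179.8, 0.0, -95.1]
contact_force: [7.7, -2.9, -2.1]
gripper_width: 0.0117
gripper_force: 40.0
```

```bash
python3 -c "
from plant import r, close_job
s=r.get_state(); print(s['tcp_pos'],s['gripper_force'],s['time_s']); print(close_job())"
```

```text
[ 0.48382133 -0.0224099   0.0544393 ] 40.006415247917175 19.0
the job is handed in; nothing more can be done
None
```

I set both holders down in their nests and let go, and handed the job in at 19.0 s with the gripper holding the shutter within about 0.5 mm of the mark; `close_job()` gave no verdict, so the result is not confirmed.

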